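# Stopper the specimen bottle and show its code to the inspection camera

## Task

Close the open amber specimen bottle where it stands with the white tapered stopper from the rack, setting it fully home so that its head sits on the rim, before the bottle is lifted. Then take the bottle by its glass and hold it up to the inspection camera so that its code label can be read: uncovered by the fingers, right way up, square to the lens, in the middle of the view and 120 mm in front of the lens; finish while still holding it there, steady, without putting it down. Leave the other stoppers, the two capped jars, the tweezers and the stub box where they are, and do not touch the camera or its stand.

Things in the scene. Friction and masses are not known exactly. Their poses are not given: they have to be found in the camera images.
- bottle_centre (a point): Open amber glass bottle, 40 mm across, 58 mm tall, about 80 g, loose on the bench. Point on its axis 29 mm above the base; z up to the mouth, +x out through the label's middle. Wall straight to 36 mm above the base, then shoulder and neck with a lip 34 mm across. Rim 29 mm above this point; mouth a 26 mm round bore, clear to 22 mm below the rim. A specimen stub lies at the bottom.
- label_centre (a point): White paper label with a black dot code on the bottle's wall, 24 mm tall, reaching 40 degrees to either side; the glass at right angles to it is bare. Point: the label's centre, 20.5 mm from the bottle's axis, 20 mm above its base. +x straight out of the label, z up the bottle. At the start it faces away from the robot, within about 65 degrees.
- stopper_white_centre (a point): White stopper, 20 g, hanging upright in a rack hole: tapered plug 20 mm long, 19 mm across below and 24 mm under the head; knurled round head 30 mm across, 16 mm tall. Point on its axis half-way up, 18 mm above the plug's lower end (head 2 to 18 mm above the point); z up. Fully home, the head's underside rests on the rim and this point is 27 mm above the bottle's point.
- stopper_blue_centre (a point): Blue stopper of the same shape in the rack: not for this bottle, leave it.
- stopper_green_centre (a point): Green stopper of the same shape in the rack: not for this bottle, leave it.
- rack: Grey stopper rack, fixed: block 160 mm (x) by 52 mm (y) by 30 mm tall, three 26 mm through holes in a row along its x at -50, 0, +50 mm; origin at the centre of its underside. The stoppers' heads rest on its top, 30 mm above the bench, free to grip across the row (along rack y).
- lens (a point): Inspection camera, fixed: black lens in a white ring light 72 mm across, on a post stand. Point: middle of the lens at the ring light's front face, 270 mm above the bench. It looks along its own -x: towards the robot and 25 degrees down; +z is the top of its picture. The label's centre belongs 120 mm along -x from here, label +x along this +x, label z along this z.
- stand: Stand of the camera, fixed, not to be touched: black base 180 by 180 by 16 mm, its centre 90 mm in x and 40 mm in y from this origin (on the bench straight below the lens); steel post 370 mm tall at 86 mm in x, 85 mm in y; clamp and cross rod carry the camera, about 170 mm long, over the base.
- jar_clear: Clear jar with a blue cap, 42 mm across and 62 mm tall; origin at the centre of its underside. Leave it.
- jar_dark: Amber jar with a black cap, 38 mm across and 70 mm tall; origin at the centre of its underside. Leave it.
- tweezers: Steel tweezers lying flat, 125 mm long along x and 4 mm thick. Leave them.
- stub_box: White block 62 mm square and 16 mm tall holding nine small aluminium stubs; origin at the centre of its underside. Leave it.
Things that resemble listed ones, but are neither listed nor needed, are in the scene too. What is shaped like the part that bears bottle_centre but green or yellow is not meant.

How it is judged:
On the way:
1. the white stopper is fully home in the open bottle and let go, the bottle standing on the bench (z of stopper_white_centre in the frame of bottle_centre between 0.024 and 0.03 m and angle between the z axis of stopper_white_centre and the z axis of bottle_centre, either way round below 0.12 rad and x of stopper_white_centre in the frame of bottle_centre between -0.004 and 0.004 m and y of stopper_white_centre in the frame of bottle_centre between -0.004 and 0.004 m and angle between bottle_centre's own z axis and vertical below 0.1 rad and height (world z) of bottle_centre below 0.034 m and contact force between the fingers and stopper_white below 0.1 N), for 0.2 s.
At the end, for the whole second after the job is handed in: Fingers hold the bottle by the glass (over 1 N), still, no finger on the label; label centre 120 mm (+-15) in front of the lens and within 12 mm of its axis each way, square and upright to it within 0.21 rad; white stopper home: within 3 mm of seated height, 4 mm of axis, 0.12 rad (z of stopper_white_centre in the frame of bottle_centre between 0.024 and 0.03 m and angle between the z axis of stopper_white_centre and the z axis of bottle_centre, either way round below 0.12 rad and x of stopper_white_centre in the frame of bottle_centre between -0.004 and 0.004 m and y of stopper_white_centre in the frame of bottle_centre between -0.004 and 0.004 m and x of label_centre in the frame of lens between -0.135 and -0.105 m and y of label_centre in the frame of lens between -0.012 and 0.012 m and z of label_centre in the frame of lens between -0.012 and 0.012 m and angle between the x axis of label_centre and the x axis of lens, either way round below 0.21 rad and angle between the z axis of label_centre and the z axis of lens, either way round below 0.21 rad and x of bottle_centre in the frame of lens below -0.12 m and angle between bottle_centre's own z axis and vertical below 0.8 rad and contact force between the fingers and bottle above 1 N and contact force between the fingers and label below 0.3 N and linear speed of bottle below 0.02 m/s and contact force between bottle and stand below 0.3 N); the arm keeps its last pose, push and grip.
It fails at once if the bottle is lifted or tipped while it is not stoppered ((height (world z) of bottle_centre above 0.044 m or angle between bottle_centre's own z axis and vertical above 0.35 rad) and not (z of stopper_white_centre in the frame of bottle_centre between 0.024 and 0.03 m and angle between the z axis of stopper_white_centre and the z axis of bottle_centre, either way round below 0.12 rad)).
It fails at once if the camera or its stand is touched (contact force between anything else and stand above 1 N).
It fails at once if another stopper is taken or pushed out of its hole (distance of any of stopper_blue_centre, stopper_green_centre from where it was at the start of the episode above 0.012 m).
It fails at once if a jar, the tweezers or the stub box is moved by more than 25 mm (distance of any of jar_clear, jar_dark, tweezers, stub_box from where it was at the start of the episode above 0.025 m).
It also fails if it takes over 59 s, if anything falls off the work surface, if the arm or the gripper's body presses on something with over 40 N, if the wrist force passes 120 N, or if a joint passes its speed limit or range.

## Robot

A 7-joint arm with a two-finger parallel gripper is mounted at the origin on the work surface. World frame = base frame: x ahead of the robot, y to its left, z up, the work surface at z = 0. Lengths are in m, angles in rad, forces in N, time in s.
With the tool pointing down it reaches from about 0.425 to 0.875 m from the base axis. Payload 4.7 kg.
Tool frame: the origin (TCP) lies midway between the tips of the shut fingers; the grasp point (between the pads) lies 19 mm behind it (ctrl.grip_point_offset is the distance from the TCP to the grasp point, in m); z points along the fingers, y is the line along which they close (so a half turn about z gives the same grasp; the last joint's range is limited). The gripper opens to 87 mm and grips with 3 to 60 N. Pads are 19 mm wide; open, the fingers measure 117 mm over their backs; the gripper's body (75 mm by 190 mm) begins 51 mm behind the grasp point.
Start: joints at [1.356, 0.321, -0.07, 1.45, 0.023, 1.371, -0.057], TCP at [0.147, -0.633, 0.223] pointing down, gripper open.
Joint ranges: [-2.86, 2.86], [-0.3, 2.09], [-1.38, 1.24], [0.06, 2.45], [-1.56, 4.7], [0.09, 2.05], [-2.69, 2.69]. Speed limits (rad/s): [2.57, 2.57, 3.14, 3.14, 3.14, 3.14, 3.14].

## Interface

Orientations are given as a rotation vector (axis times angle).
In Python, from bench import ctrl gives the robot as it stands. The module is installed in compiled form; this text tells all that it offers.
- The arm moves only by the shell command python3 -m handwheel 'ROWS' [OPENING] [FORCE]. ROWS is JSON, a list of rows, each an object of numbers: "x", "y", "z": the shift along the tool's x, y, z in m; "wx", "wy", "wz": the turn, a rotation vector about the tool's x, y, z in degrees. A call has 1 to 10 rows; each row is the pose to reach, as a shift and turn from the pose commanded when the call began, along the tool's axes at that moment; what a row does not reach only later rows make up. A row lasts 1/12 s, in which the tool goes at most 41.7 mm and 7.16 degrees, less where a joint would pass 70% of its speed; a pose out of reach is approached as far as the arm can. A call with a gripper value outside its range is refused whole. OPENING is the finger opening in m, from 0 to 0.087, set as the call begins (- or left out, the last holds). The fingers move at their own pace and stop on an object; FORCE is the grip in N (left out, the last holds). Time passes only in rows, so rows that repeat a pose let the fingers close. It gives the time, the measured TCP pose, the force, the opening and the grip force at its end, in the units of the state.
- ctrl.get_state(): the state, without advancing time (a new reading comes with each control period).
- ctrl.get_image(name): name is "side" or "top"; returns a dict with "image" (480x640x3 uint8, red, green, blue), "K" (3x3 intrinsics, pixels), "k1" (the pictures are not rectified: a ray, as slopes to the right and down, at radius r is drawn at 1 + k1 r^2 times it, then the intrinsics apply), "world_to_cam" (4x4, takes a point from world to camera coordinates). Camera axes: x right, y down, z forward; pixel columns grow to the right and rows downward; lengths in m; the calibration is good to about 2 mm. A picture is of the moment at which its call begins. There is no depth.
- ctrl.close_job(): hands the job in; it is judged then, once.
The state is a dict: "time": time; "joint_positions": joint angles; "qd": joint speeds; "joint_torque": joint torques, N m; "position": TCP position; "tool_rot": TCP orientation; "ft_force": force on the tool from outside, world axes, zero at the start; "torque": the same for the moment, N m; "grip_width": opening from 0.0 (shut) to 1.0 (fully open); "grip_force": force on a finger pad.
Only numpy, scipy, OpenCV 4.12 (cv2) and the standard library are available. Lean on these libraries where they do the work, as an engineer would, in place of code of your own. Each camera call takes 0.05 s, during which the arm holds its last target. There are 200 camera calls.

## Working session

There is one attempt and no reset: what is moved stays moved. The work goes in short steps, Python scripts to look and compute and a shell command to move; the robot and the scene stay as the last step left them, time stands still between calls to the robot, and variables do not carry over. Pictures are saved under pics/ and viewed, at most 10 in all, crops included, and the job is handed in when it is done.

```bash
mkdir -p pics; cat > h.py <<'E'
import numpy as np, cv2
from scipy.spatial.transform import Rotation as R
from bench import ctrl
def ray(c,px):
    K=c["K"];k=c["k1"];p=np.array([(px[0]-K[0,2])/K[0,0],(px[1]-K[1,2])/K[1,1]])
    u=p.copy()
    for _ in range(30): u=p/(1+k*(u@u))
    T=np.array(c["world_to_cam"]);Rm=T[:3,:3];o=-Rm.T@T[:3,3];d=Rm.T@np.array([u[0],u[1],1]);return o,d/np.linalg.norm(d)
def onz(c,px,z):
    o,d=ray(c,px);return o+d*(z-o[2])/d[2]
def proj(c,P):
    T=np.array(c["world_to_cam"]);q=T[:3,:3]@np.array(P)+T[:3,3];u=q[:2]/q[2];u=u*(1+c["k1"]*(u@u));K=c["K"]
    return np.array([K[0,0]*u[0]+K[0,2],K[1,1]*u[1]+K[1,2]])
def tri(c1,p1,c2,p2):
    o1,d1=ray(c1,p1);o2,d2=ray(c2,p2)
    A=np.c_[d1,-d2];s=np.linalg.lstsq(A,o2-o1,rcond=None)[0];a=o1+s[0]*d1;b=o2+s[1]*d2
    return (a+b)/2,np.linalg.norm(a-b)
def snap(n,f):
    c=ctrl.get_image(n);c["K"]=np.array(c["K"]);cv2.imwrite(f"pics/{f}.png",c["image"][:,:,::-1]);np.save(f"pics/{f}.npy",c,allow_pickle=True);return c
def load(f): return np.load(f"pics/{f}.npy",allow_pickle=True).item()
E
python3 - <<'E'
from h import *
for n in("top","side"):
    c=snap(n,n+"0");o,d=ray(c,(320,240));print(n,o,d,c["k1"],c["K"][0,0])
s=ctrl.get_state();print(s)
E
```

```text
top [ 0.42415047 -0.06555357  1.02445086] [ 0.09536584  0.00592425 -0.99542466] -0.004584519636130166 468.34846677904073
side [0.13417204 0.54664347 0.65499313] [ 0.48010013 -0.69721463 -0.53234915] -0.07815840143668061 486.4008924341211
{'time': 0.1, 'joint_positions': array([ 1.35608308,  0.32171896, -0.07010207,  1.45154654,  0.02261984,
        1.37081914, -0.05688988]), 'qd': array([ 1.00854791e-03, -8.48483572e-04, -8.46372738e-05, -2.67588031e-03,
        1.70531926e-03,  5.01701405e-05, -4.02760755e-04]), 'joint_torque': array([ 7.85906559e-04, -4.92570913e+01, -4.05835602e-01, -3.13398778e+01,
       -6.43277331e-02,  3.94712971e-02,  6.31667535e-05]), 'position': array([ 0.14727689, -0.63258245,  0.22159371]), 'tool_rot': array([-3.11937767e+00, -3.58534753e-01,  4.74114964e-04]), 'ft_force': array([ 0.09435359, -1.07713424, -0.19151629]), 'torque': array([ 0.05118108, -0.01398337, -0.01707666]), 'grip_force': 0.0, 'grip_width': 0.9986458238576429}
```

View pics/top0.png

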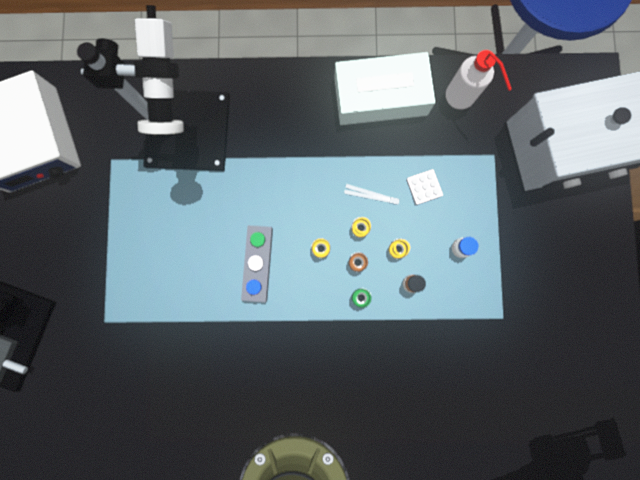

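View pics/side0.png

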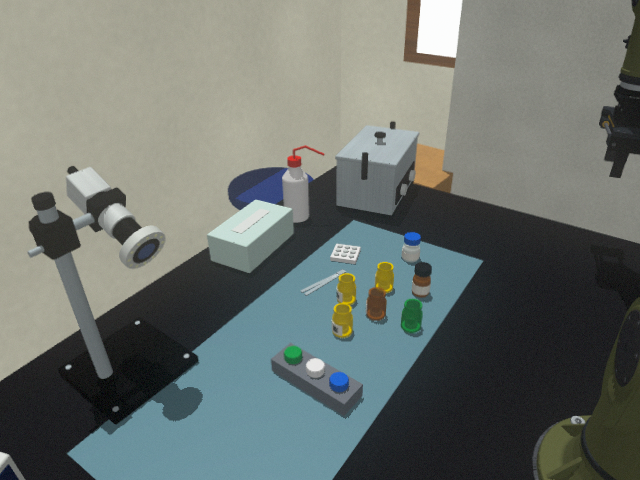

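The top view shows the amber bottle at (358,262) among yellow and green lookalikes. The rack is at (256,263) with white in the middle hole, and the ring light is at (160,127). In the side view the bottle is at (376,304), the white stopper at (316,368) and the lens at about (143,246). Next I'll crop for detail and measure.

```bash
python3 - <<'E'
from h import *
t=load("top0");s=load("side0")
def crop(c,x,y,w,h,k): return cv2.resize(c["image"][y:y+h,x:x+w,::-1],None,fx=k,fy=k,interpolation=cv2.INTER_CUBIC)
a=crop(t,335,240,45,45,6);b=crop(s,352,275,45,45,6);d=crop(s,80,200,100,100,2.7)
e=crop(t,130,100,60,60,4.5)
m=np.vstack([np.hstack([a,b]),np.hstack([d,e])]);cv2.imwrite("pics/crop0.png",m)
def comp(c,f,box,n):
    x,y,w,h=box;hsv=cv2.cvtColor(c["image"],cv2.COLOR_RGB2HSV);M=np.zeros(hsv.shape[:2],np.uint8);M[y:y+h,x:x+w]=f(hsv)[y:y+h,x:x+w]*255
    nn,l,st,ce=cv2.connectedComponentsWithStats(M);i=1+np.argmax(st[1:,4]);print(n,st[i],ce[i]);return ce[i]
W=lambda h:(h[...,2]>150)&(h[...,1]<60)
B=lambda h:(h[...,0]>95)&(h[...,1]>150)&(h[...,2]>60)&(h[...,0]<125)
G=lambda h:(h[...,0]>40)&(h[...,0]<85)&(h[...,1]>120)
for n,f,bt,bs in(("white",W,(244,250,24,26),(303,355,27,25)),("blue",B,(240,275,28,24),(326,368,26,26)),("green",G,(244,226,28,28),(280,342,26,24))):
    p=comp(t,f,bt,n+" top");q=comp(s,f,bs,n+" side");print(onz(t,p,.045),onz(s,q,.040),tri(t,p,s,q))
p=comp(t,lambda h:(h[...,0]<15)&(h[...,1]>60)&(h[...,2]>50),(342,245,32,34),"bottle top");print(onz(t,p,.05))
q=comp(s,lambda h:(h[...,0]<15)&(h[...,1]>80),(362,282,26,42),"bottle side");print(onz(s,q,.029),tri(t,p,s,q))
p=comp(t,W,(130,110,60,28),"ring top");q=comp(s,W,(115,222,55,50),"ring side");print(onz(t,p,.27),onz(s,q,.27),tri(t,p,s,q))
# stand base corner screws
for p in((222,97),(217,162),(149,160)): print("screw",onz(t,p,.016))
for p in((152,14),(158,115)): print("cam axis",onz(t,p,.34),onz(t,p,.28))
E
```

```text
white top [244 250  24  26 614] [255.61237785 262.54234528]
white side [306 358  19  15 218] [314.85779817 364.62385321]
[0.47217542 0.07549031 0.045     ] [0.4737243  0.07482699 0.04      ] (array([0.47254048, 0.07607523, 0.04174781]), np.float64(0.000469718091744429))
blue top [247 280  14  14 156] [253.28846154 286.71153846]
blue side [330 372  19  20 315] [338.78095238 381.48253968]
[0.42200484 0.08009627 0.045     ] [0.41996491 0.08399398 0.04      ] (array([0.42183108, 0.08130377, 0.03632891]), np.float64(0.00034945154273237946))
green top [251 233  14  14 155] [257.19354839 239.20645161]
green side [284 346  18  18 265] [292.83773585 354.48301887]
[0.52118729 0.07239131 0.045     ] [0.51916524 0.07633509 0.04      ] (array([0.52182889, 0.07349698, 0.03615509]), np.float64(0.000539986035379978))
bottle top [349 253  19  19 168] [357.72619048 261.94047619]
[ 0.47083269 -0.1376086   0.05      ]
bottle side [367 288  19  32 399] [375.76190476 305.26817043]
[ 0.4683818  -0.13109718  0.029     ] (array([ 0.47238775, -0.13965692,  0.02116902]), np.float64(0.00038580780908273294))
ring top [138 120  45  14 531] [159.61393597 126.92090395]
ring side [ 115  222   55   50 1373] [145.90677349 248.22796795]
[0.68932504 0.20490443 0.27      ] [0.68437996 0.2004889  0.27      ] (array([0.68637583, 0.20222459, 0.27133784]), np.float64(0.005928037757257322))
screw [0.84607885 0.15715984 0.016     ]
screw [0.69655737 0.16623001 0.016     ]
screw [0.70316325 0.3173953  0.016     ]
cam axis [0.84738739 0.19712573 0.34      ] [0.88448898 0.2201526  0.28      ]
cam axis [0.68350716 0.18282158 0.34      ] [0.70624276 0.20459452 0.28      ]
```

View pics/crop0.png

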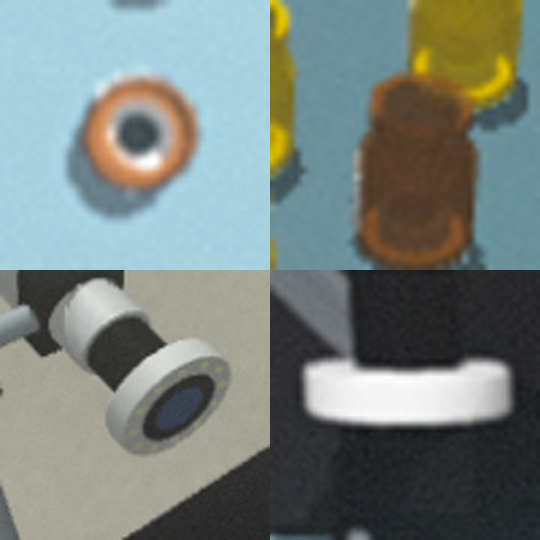

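The crop shows the bottle's lip in the top view, with a faint white label arc at its upper left (+x, slightly +y). In the side view a thin white sliver shows on the bottle's left edge. The ring light faces the robot side. Next I'll unwrap the label azimuth and plan the first move.

```bash
cat >> h.py <<'E'
def down(az,tilt=0):
    "tool pointing down, tool x at azimuth az deg, tilted outwards by tilt deg"
    return R.from_euler('z',az,degrees=True)*R.from_euler('y',-tilt,degrees=True)*R.from_euler('x',180,degrees=True)
def go(pos,rot):
    s=ctrl.get_state();r0=R.from_rotvec(s["tool_rot"]);d=r0.inv().apply(np.array(pos)-s["position"]);w=(r0.inv()*rot).as_rotvec(degrees=True)
    print("t",round(s["time"],2),"tcp",s["position"].round(4),"q",s["joint_positions"].round(2),"F",s["ft_force"].round(1),"grip",round(s["grip_width"]*.087,4),round(s["grip_force"],1))
    print("d",d.round(4),"w",w.round(2),"rows",round(np.linalg.norm(d)/.0417,1),round(np.linalg.norm(w)/7.16,1))
E
python3 - <<'E'
from h import *
t=load("top0");s=load("side0")
def samp(c,P):
    u=proj(c,P).astype(np.float32);v=cv2.getRectSubPix(c["image"],(1,1),(float(u[0]),float(u[1])))[0,0].astype(int);return v
h=cv2.cvtColor(t["image"],cv2.COLOR_RGB2HSV)
W=np.zeros((480,640),np.uint8);W[252:274,247:265]=((h[...,2]>200)&(h[...,1]<60))[252:274,247:265]
n,l,st,ce=cv2.connectedComponentsWithStats(W);i=1+np.argmax(st[1:,4]);print("white",st[i],onz(t,ce[i],.046))
c=onz(t,(357.73,261.94),.056);print("bottle",c, "side proj",proj(s,[c[0],c[1],.029]),proj(s,[c[0],c[1],.058]),proj(s,[c[0],c[1],0]))
for r,z in((.0205,.03),(.0205,.022)):
  print("top",r,z)
  for a in range(-80,141,10):
    print(a,samp(t,[c[0]+r*np.cos(np.radians(a)),c[1]+r*np.sin(np.radians(a)),z]),end=" ")
print("\nside")
b=[c[0],c[1]]
o,_=ray(s,(320,240));L=np.degrees(np.arctan2(b[1]-o[1],b[0]-o[0]));print("left silhouette az",L+90)
for y in(297,301,305): print(y,[tuple(v) for v in s["image"][y,363:372]])
go([.44,-.25,.25],down(0))
E
```

```text
white [247 255  16  16 202] [0.47274915 0.07694192 0.046     ]
bottle [ 0.47054614 -0.13717281  0.056     ] side proj [376.26776652 303.25209563] [377.01243903 291.8594861 ] [375.54274728 314.2698023 ]
top 0.0205 0.03
-80 [150 112  89] -70 [151 111  82] -60 [145 109  85] -50 [146 110  86] -40 [153 114  90] -30 [160 119  95] -20 [175 138 111] -10 [173 141 122] 0 [184 162 148] 10 [193 177 167] 20 [188 185 180] 30 [205 212 214] 40 [186 202 207] 50 [149 178 191] 60 [150 184 198] 70 [152 190 203] 80 [138 169 180] 90 [119 145 154] 100 [107 128 137] 110 [105 127 136] 120 [107 129 138] 130 [104 126 133] 140 [102 123 132] top 0.0205 0.022
-80 [140 100  72] -70 [148 108  80] -60 [139 103  78] -50 [145 106  79] -40 [154 112  86] -30 [158 114  88] -20 [169 127  98] -10 [170 133 110] 0 [183 156 136] 10 [189 170 157] 20 [186 181 173] 30 [203 209 210] 40 [173 192 197] 50 [147 180 195] 60 [154 192 206] 70 [154 192 206] 80 [140 175 187] 90 [121 151 163] 100 [108 132 142] 110 [105 128 137] 120 [107 129 140] 130 [104 128 136] 140 [103 126 136] 
side
left silhouette az 26.192901923817622
297 [(np.uint8(
[... 708 characters left out ...]
3), np.uint8(43)), (np.uint8(87), np.uint8(63), np.uint8(43)), (np.uint8(89), np.uint8(62), np.uint8(49))]
305 [(np.uint8(107), np.uint8(144), np.uint8(153)), (np.uint8(108), np.uint8(145), np.uint8(154)), (np.uint8(112), np.uint8(143), np.uint8(149)), (np.uint8(132), np.uint8(137), np.uint8(133)), (np.uint8(93), np.uint8(78), np.uint8(69)), (np.uint8(84), np.uint8(61), np.uint8(46)), (np.uint8(84), np.uint8(64), np.uint8(41)), (np.uint8(84), np.uint8(61), np.uint8(43)), (np.uint8(86), np.uint8(61), np.uint8(43))]
t 0.1 tcp [ 0.1473 -0.6326  0.2216] q [ 1.36  0.32 -0.07  1.45  0.02  1.37 -0.06] F [ 0.1 -1.1 -0.2] grip 0.0869 0.0
d [ 0.3719 -0.3062 -0.0279] w [-0.1   0.02 13.11] rows 11.6 1.8
```

```bash
A='{"x":0.372,"y":-0.306,"z":-0.03,"wz":13.1}'; true; python3 -m handwheel '[{"x":0.372,"y":-0.306,"z":-0.03,"wz":13.1},{"x":0.372,"y":-0.306,"z":-0.03,"wz":13.1},{"x":0.372,"y":-0.306,"z":-0.03,"wz":13.1},{"x":0.372,"y":-0.306,"z":-0.03,"wz":13.1},{"x":0.372,"y":-0.306,"z":-0.03,"wz":13.1},{"x":0.372,"y":-0.306,"z":-0.03,"wz":13.1},{"x":0.372,"y":-0.306,"z":-0.03,"wz":13.1},{"x":0.372,"y":-0.306,"z":-0.03,"wz":13.1},{"x":0.372,"y":-0.306,"z":-0.03,"wz":13.1},{"x":0.372,"y":-0.306,"z":-0.03,"wz":13.1}]' 0.05 20; python3 -c "
from h import *
go([.472,.0765,.12],down(-4.4))"
```

```text
t 0.1 tcp [ 0.1473 -0.6326  0.2216] q [ 1.36  0.32 -0.07  1.45  0.02  1.37 -0.06] F [ 0.1 -1.1 -0.2] grip 0.0869 0.0
d [ 0.4771 -0.6167  0.1026] w [-0.1   0.02 17.51] rows 18.9 2.4invalid input at $[0]: expected keys x, y, z, wx, wy, wz
```

```bash
python3 -m handwheel '[{"x":0.372,"y":-0.306,"z":-0.03,"wx":0,"wy":0,"wz":13.1},{"x":0.372,"y":-0.306,"z":-0.03,"wx":0,"wy":0,"wz":13.1},{"x":0.372,"y":-0.306,"z":-0.03,"wx":0,"wy":0,"wz":13.1},{"x":0.372,"y":-0.306,"z":-0.03,"wx":0,"wy":0,"wz":13.1},{"x":0.372,"y":-0.306,"z":-0.03,"wx":0,"wy":0,"wz":13.1},{"x":0.372,"y":-0.306,"z":-0.03,"wx":0,"wy":0,"wz":13.1},{"x":0.372,"y":-0.306,"z":-0.03,"wx":0,"wy":0,"wz":13.1},{"x":0.372,"y":-0.306,"z":-0.03,"wx":0,"wy":0,"wz":13.1},{"x":0.372,"y":-0.306,"z":-0.03,"wx":0,"wy":0,"wz":13.1},{"x":0.372,"y":-0.306,"z":-0.03,"wx":0,"wy":0,"wz":13.1}]' 0.05 20; python3 -c "
from h import *
go([.472,.0765,.12],down(-4.4))"
```

```text
time: 0.93
position: [0.4009, -0.301, 0.2484]
tool_rot: [3.141, 0.0, -0.001]
ft_force: [1.0, -1.3, -0.3]
grip_width: 0.577
grip_force: 0.0
t 0.93 tcp [ 0.4009 -0.301   0.2484] q [ 0.94  0.01 -0.35  1.76  0.    1.37 -0.98] F [ 1.  -1.3 -0.3] grip 0.0502 0.0
d [ 0.0712 -0.3775  0.1283] w [0.01 0.02 4.4 ] rows 9.7 0.6
```

```bash
python3 -m handwheel '[{"x":0.071,"y":-0.3775,"z":0.0,"wx":0,"wy":0,"wz":4.4},{"x":0.071,"y":-0.3775,"z":0.0,"wx":0,"wy":0,"wz":4.4},{"x":0.071,"y":-0.3775,"z":0.0,"wx":0,"wy":0,"wz":4.4},{"x":0.071,"y":-0.3775,"z":0.0,"wx":0,"wy":0,"wz":4.4},{"x":0.071,"y":-0.3775,"z":0.0,"wx":0,"wy":0,"wz":4.4},{"x":0.071,"y":-0.3775,"z":0.0,"wx":0,"wy":0,"wz":4.4},{"x":0.071,"y":-0.3775,"z":0.0,"wx":0,"wy":0,"wz":4.4},{"x":0.071,"y":-0.3775,"z":0.05,"wx":0,"wy":0,"wz":4.4},{"x":0.071,"y":-0.3775,"z":0.09,"wx":0,"wy":0,"wz":4.4},{"x":0.071,"y":-0.3775,"z":0.128,"wx":0,"wy":0,"wz":4.4}]'; python3 -c "
from h import *
go([.472,.0765,.12],down(-4.4))"
```

```text
time: 1.77
position: [0.4703, 0.0645, 0.1583]
tool_rot: [-3.139, 0.113, -0.009]
ft_force: [0.8, -1.9, 0.1]
grip_width: 0.575
grip_force: 0.0
t 1.77 tcp [0.4703 0.0645 0.1583] q [ 0.61  0.02 -0.8   1.94  0.02  1.19 -1.84] F [ 0.8 -1.9  0.1] grip 0.0501 0.0
d [ 0.0006 -0.012   0.0383] w [-0.05 -0.34  0.27] rows 1.0 0.1
```

```bash
python3 -m handwheel '[{"x":0,"y":0,"z":0,"wx":0,"wy":0,"wz":0},{"x":0,"y":0,"z":0,"wx":0,"wy":0,"wz":0},{"x":0,"y":0,"z":0,"wx":0,"wy":0,"wz":0}]' ; python3 -c "
from h import *
go([.472,.0765,.034],down(-4.4))"
```

```text
time: 2.02
position: [0.4691, 0.0592, 0.1582]
tool_rot: [3.139, -0.122, 0.001]
ft_force: [-0.1, -0.1, 0.4]
grip_width: 0.575
grip_force: 0.0
t 2.02 tcp [0.4691 0.0592 0.1582] q [ 0.61  0.02 -0.79  1.94  0.02  1.19 -1.83] F [-0.1 -0.1  0.4] grip 0.05 0.0
d [ 0.0014 -0.0175  0.1242] w [ 0.02 -0.05 -0.05] rows 3.0 0.0
```

```bash
python3 -m handwheel '[{"x":0.0014,"y":-0.0175,"z":0.02,"wx":0,"wy":0,"wz":0},{"x":0.0014,"y":-0.0175,"z":0.05,"wx":0,"wy":0,"wz":0},{"x":0.0014,"y":-0.0175,"z":0.08,"wx":0,"wy":0,"wz":0},{"x":0.0014,"y":-0.0175,"z":0.1,"wx":0,"wy":0,"wz":0},{"x":0.0014,"y":-0.0175,"z":0.115,"wx":0,"wy":0,"wz":0},{"x":0.0014,"y":-0.0175,"z":0.123,"wx":0,"wy":0,"wz":0},{"x":0.0014,"y":-0.0175,"z":0.123,"wx":0,"wy":0,"wz":0},{"x":0.0014,"y":-0.0175,"z":0.123,"wx":0,"wy":0,"wz":0},{"x":0.0014,"y":-0.0175,"z":0.123,"wx":0,"wy":0,"wz":0}]' ; python3 -c "
from h import *
go([.472,.0765,.034],down(-4.4))
a=snap('top','top1');b=snap('side','side1')
f=lambda c,x,y,w,h:cv2.resize(c['image'][y:y+h,x:x+w,::-1],(400,400),interpolation=cv2.INTER_CUBIC)
cv2.imwrite('pics/m1.png',np.hstack([f(a,216,223,80,80),f(b,265,310,100,100)]))"
```

```text
time: 2.77
position: [0.4729, 0.0772, 0.0359]
tool_rot: [3.139, -0.122, 0.005]
ft_force: [-0.5, 0.7, -0.2]
grip_width: 0.577
grip_force: 0.0
t 2.77 tcp [0.4729 0.0772 0.0359] q [ 0.53  0.22 -0.8   2.05  0.2   0.94 -2.03] F [-0.5  0.7 -0.2] grip 0.0502 0.0
d [-0.0009  0.0007  0.0019] w [ 0.01 -0.18 -0.06] rows 0.1 0.0
```

View pics/m1.png

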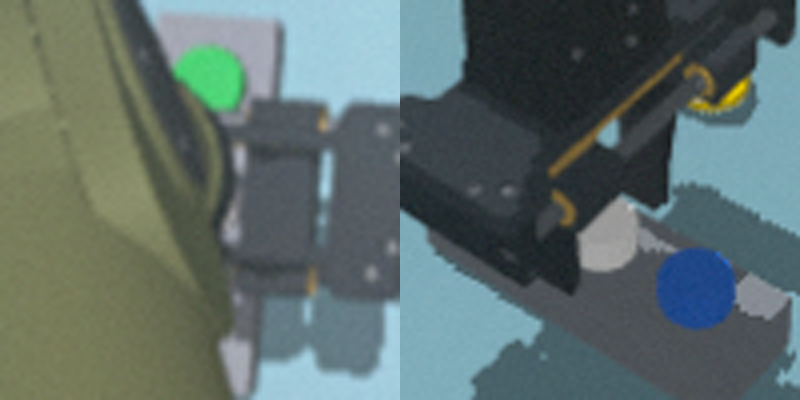

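The picture shows the fingers straddling the white head, with tips just above the rack top. I'll close and lift.

```bash
python3 -m handwheel '[{"x":0,"y":0,"z":0,"wx":0,"wy":0,"wz":0},{"x":0,"y":0,"z":0,"wx":0,"wy":0,"wz":0},{"x":0,"y":0,"z":0,"wx":0,"wy":0,"wz":0},{"x":0,"y":0,"z":0,"wx":0,"wy":0,"wz":0},{"x":0,"y":0,"z":0,"wx":0,"wy":0,"wz":0},{"x":0,"y":0,"z":0,"wx":0,"wy":0,"wz":0},{"x":0,"y":0,"z":0,"wx":0,"wy":0,"wz":0},{"x":0,"y":0,"z":0,"wx":0,"wy":0,"wz":0}]' 0 15; python3 -m handwheel '[{"x":0,"y":0,"z":-0.01,"wx":0,"wy":0,"wz":0},{"x":0,"y":0,"z":-0.03,"wx":0,"wy":0,"wz":0},{"x":0,"y":0,"z":-0.055,"wx":0,"wy":0,"wz":0},{"x":0,"y":0,"z":-0.08,"wx":0,"wy":0,"wz":0},{"x":0,"y":0,"z":-0.1,"wx":0,"wy":0,"wz":0},{"x":0,"y":0,"z":-0.11,"wx":0,"wy":0,"wz":0},{"x":0,"y":0,"z":-0.11,"wx":0,"wy":0,"wz":0}]'; python3 -c "
from h import *
go([.4705,-.1372,.15],down(-4.4))"
```

```text
time: 3.53
position: [0.4713, 0.0776, 0.0343]
tool_rot: [3.139, -0.12, -0.0]
ft_force: [-0.3, -0.5, 2.5]
grip_width: 0.335
grip_force: 15.0
time: 4.12
position: [0.473, 0.0779, 0.1467]
tool_rot: [3.139, -0.121, 0.008]
ft_force: [0.3, 0.2, -0.6]
grip_width: 0.337
grip_force: 15.0
t 4.12 tcp [0.473  0.0779 0.1467] q [ 0.59  0.05 -0.83  1.94  0.04  1.16 -1.89] F [ 0.3  0.2 -0.6] grip 0.0293 15.0
d [ 0.014   0.2146 -0.0031] w [ 0.02 -0.28  0.  ] rows 5.2 0.0
```

```bash
python3 -m handwheel '[{"x":0.014,"y":0.02,"z":0,"wx":0,"wy":0,"wz":0},{"x":0.014,"y":0.055,"z":0,"wx":0,"wy":0,"wz":0},{"x":0.014,"y":0.09,"z":0,"wx":0,"wy":0,"wz":0},{"x":0.014,"y":0.125,"z":0,"wx":0,"wy":0,"wz":0},{"x":0.014,"y":0.16,"z":0,"wx":0,"wy":0,"wz":0},{"x":0.014,"y":0.19,"z":0.01,"wx":0,"wy":0,"wz":0},{"x":0.014,"y":0.207,"z":0.025,"wx":0,"wy":0,"wz":0},{"x":0.014,"y":0.2146,"z":0.042,"wx":0,"wy":0,"wz":0},{"x":0.014,"y":0.2146,"z":0.047,"wx":0,"wy":0,"wz":0},{"x":0.014,"y":0.2146,"z":0.047,"wx":0,"wy":0,"wz":0}]';  python3 -m handwheel '[{"x":0,"y":0,"z":0,"wx":0,"wy":0,"wz":0},{"x":0,"y":0,"z":0,"wx":0,"wy":0,"wz":0},{"x":0,"y":0,"z":0,"wx":0,"wy":0,"wz":0}]'; python3 -c "
from h import *
go([.4705,-.1372,.0623],down(-4.4))
a=snap('top','top2');b=snap('side','side2')
f=lambda c,x,y,w,h:cv2.resize(c['image'][y:y+h,x:x+w,::-1],(400,400),interpolation=cv2.INTER_CUBIC)
cv2.imwrite('pics/m2.png',np.hstack([f(a,318,222,80,80),f(b,336,250,80,80)]))"
```

```text
time: 4.95
position: [0.4667, -0.1366, 0.0947]
tool_rot: [-3.137, 0.121, 0.008]
ft_force: [-0.7, -0.1, -0.6]
grip_width: 0.335
grip_force: 15.0
time: 5.2
position: [0.4696, -0.1365, 0.0981]
tool_rot: [3.139, -0.117, 0.002]
ft_force: [-0.6, 0.3, 0.4]
grip_width: 0.335
grip_force: 15.0
t 5.2 tcp [ 0.4696 -0.1365  0.0981] q [ 0.82  0.12 -0.63  1.97  0.08  1.07 -1.48] F [-0.6  0.3  0.4] grip 0.0292 15.0
d [0.0009 0.0006 0.0358] w [ 0.03 -0.08  0.12] rows 0.9 0.0
```

View pics/m2.png

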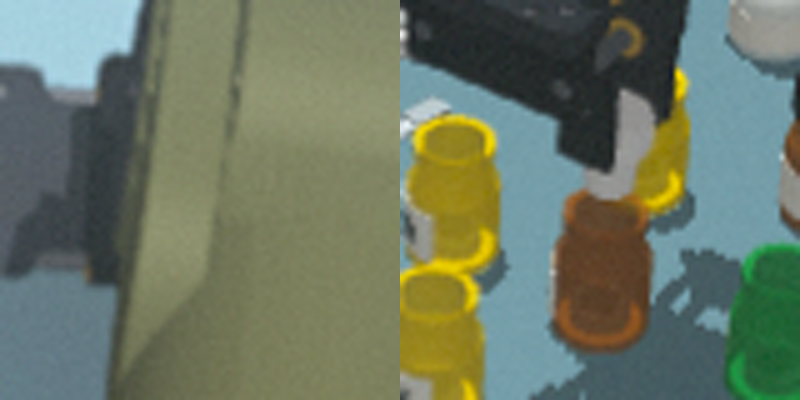

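In the side crop the plug (column 610) is in line with the bottle mouth (column 609). I'll insert it.

```bash
python3 -m handwheel '[{"x":0.0009,"y":0.0006,"z":0.005,"wx":0,"wy":0,"wz":0},{"x":0.0009,"y":0.0006,"z":0.01,"wx":0,"wy":0,"wz":0},{"x":0.0009,"y":0.0006,"z":0.014,"wx":0,"wy":0,"wz":0},{"x":0.0009,"y":0.0006,"z":0.018,"wx":0,"wy":0,"wz":0},{"x":0.0009,"y":0.0006,"z":0.021,"wx":0,"wy":0,"wz":0},{"x":0.0009,"y":0.0006,"z":0.024,"wx":0,"wy":0,"wz":0},{"x":0.0009,"y":0.0006,"z":0.024,"wx":0,"wy":0,"wz":0}]'; python3 -c "
from h import *
go([.4705,-.1372,.0623],down(-4.4))
b=snap('side','side3')
f=lambda c,x,y,w,h:cv2.resize(c['image'][y:y+h,x:x+w,::-1],(400,400),interpolation=cv2.INTER_CUBIC)
cv2.imwrite('pics/m3.png',f(b,336,250,80,80))"
```

```text
time: 5.88
position: [0.4692, -0.138, 0.0725]
tool_rot: [-3.139, 0.12, 0.002]
ft_force: [0.9, -0.3, 0.0]
grip_width: 0.335
grip_force: 15.0
t 5.88 tcp [ 0.4692 -0.138   0.0725] q [ 0.82  0.16 -0.62  2.    0.11  1.02 -1.5 ] F [ 0.9 -0.3  0. ] grip 0.0292 15.0
d [ 0.0012 -0.0009  0.0102] w [-0.02  0.06  0.01] rows 0.2 0.0
```

```bash
python3 -m handwheel '[{"x":0.0008,"y":-0.0004,"z":0.003,"wx":0,"wy":0,"wz":0},{"x":0.0008,"y":-0.0004,"z":0.006,"wx":0,"wy":0,"wz":0},{"x":0.0008,"y":-0.0004,"z":0.008,"wx":0,"wy":0,"wz":0},{"x":0.0008,"y":-0.0004,"z":0.009,"wx":0,"wy":0,"wz":0},{"x":0.0008,"y":-0.0004,"z":0.009,"wx":0,"wy":0,"wz":0},{"x":0.0008,"y":-0.0004,"z":0.009,"wx":0,"wy":0,"wz":0}]'; python3 -m handwheel '[{"x":0,"y":0,"z":0.001,"wx":0,"wy":0,"wz":0},{"x":0,"y":0,"z":0.002,"wx":0,"wy":0,"wz":0},{"x":0,"y":0,"z":0.002,"wx":0,"wy":0,"wz":0}]'; python3 -c "
from h import *
go([.4705,-.1372,.0623],down(-4.4))
b=snap('side','side4')
f=lambda c,x,y,w,h:cv2.resize(c['image'][y:y+h,x:x+w,::-1],(400,400),interpolation=cv2.INTER_CUBIC)
cv2.imwrite('pics/m4.png',f(b,336,250,80,80))"
```

```text
time: 6.43
position: [0.4704, -0.1378, 0.0642]
tool_rot: [3.139, -0.12, -0.0]
ft_force: [-0.0, 0.0, -0.3]
grip_width: 0.34
grip_force: 15.0
time: 6.68
position: [0.4708, -0.1381, 0.0625]
tool_rot: [3.139, -0.12, 0.001]
ft_force: [0.5, -0.5, 1.6]
grip_width: 0.339
grip_force: 15.0
t 6.68 tcp [ 0.4708 -0.1381  0.0625] q [ 0.81  0.18 -0.62  2.    0.12  1.   -1.52] F [ 0.5 -0.5  1.6] grip 0.0295 15.0
d [-0.0003 -0.0009  0.0002] w [ 0.04 -0.04  0.01] rows 0.0 0.0
```

View pics/m4.png

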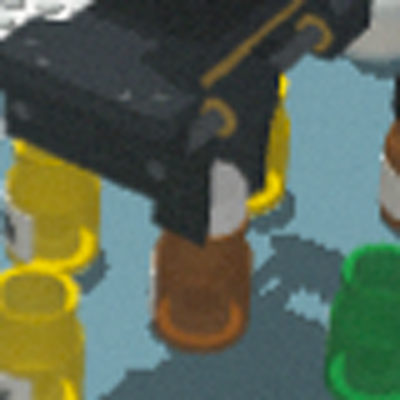

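The head is at the rim. I'll press lightly, watch the force, then release.

```bash
python3 -m handwheel '[{"x":0,"y":0,"z":0.001,"wx":0,"wy":0,"wz":0},{"x":0,"y":0,"z":0.0015,"wx":0,"wy":0,"wz":0},{"x":0,"y":0,"z":0.0015,"wx":0,"wy":0,"wz":0}]'
```

```text
time: 6.98
position: [0.4712, -0.1384, 0.0622]
tool_rot: [3.138, -0.121, 0.002]
ft_force: [-2.1, -0.6, 10.0]
grip_width: 0.336
grip_force: 15.0
```

```bash
python3 -m handwheel '[{"x":0,"y":0,"z":-0.0015,"wx":0,"wy":0,"wz":0},{"x":0,"y":0,"z":-0.0015,"wx":0,"wy":0,"wz":0},{"x":0,"y":0,"z":-0.0015,"wx":0,"wy":0,"wz":0},{"x":0,"y":0,"z":-0.0015,"wx":0,"wy":0,"wz":0},{"x":0,"y":0,"z":-0.0015,"wx":0,"wy":0,"wz":0},{"x":0,"y":0,"z":-0.0015,"wx":0,"wy":0,"wz":0}]' 0.052; python3 -m handwheel '[{"x":0,"y":0,"z":-0.02,"wx":0,"wy":0,"wz":0},{"x":0,"y":0,"z":-0.05,"wx":0,"wy":0,"wz":0},{"x":0,"y":0,"z":-0.08,"wx":0,"wy":0,"wz":0},{"x":0,"y":0,"z":-0.1,"wx":0,"wy":0,"wz":0},{"x":-0.03,"y":0.05,"z":-0.11,"wx":0,"wy":0,"wz":0},{"x":-0.03,"y":0.09,"z":-0.11,"wx":0,"wy":0,"wz":0},{"x":-0.03,"y":0.13,"z":-0.11,"wx":0,"wy":0,"wz":0},{"x":-0.03,"y":0.16,"z":-0.11,"wx":0,"wy":0,"wz":0},{"x":-0.03,"y":0.16,"z":-0.11,"wx":0,"wy":0,"wz":0}]' 0.06; python3 -c "
from h import *
go([.4705,-.1372,.12],down(5))
a=snap('top','top5');b=snap('side','side5')
f=lambda c,x,y,w,h:cv2.resize(c['image'][y:y+h,x:x+w,::-1],(400,400),interpolation=cv2.INTER_CUBIC)
cv2.imwrite('pics/m5.png',np.hstack([f(a,328,232,60,60),f(b,346,260,60,60)]))"
```

```text
time: 7.48
position: [0.4703, -0.1376, 0.062]
tool_rot: [-3.139, 0.12, 0.001]
ft_force: [0.4, 0.7, 0.4]
grip_width: 0.584
grip_force: 0.0
time: 8.23
position: [0.425, -0.3046, 0.1721]
tool_rot: [3.134, -0.139, -0.001]
ft_force: [-0.9, -0.7, -0.5]
grip_width: 0.688
grip_force: 0.0
t 8.23 tcp [ 0.425  -0.3046  0.1721] q [ 1.01  0.11 -0.47  1.82  0.06  1.22 -1.13] F [-0.9 -0.7 -0.5] grip 0.0599 0.0
d [ 0.0306 -0.171   0.0513] w [  0.24   0.04 -10.07] rows 4.3 1.4
```

View pics/m5.png

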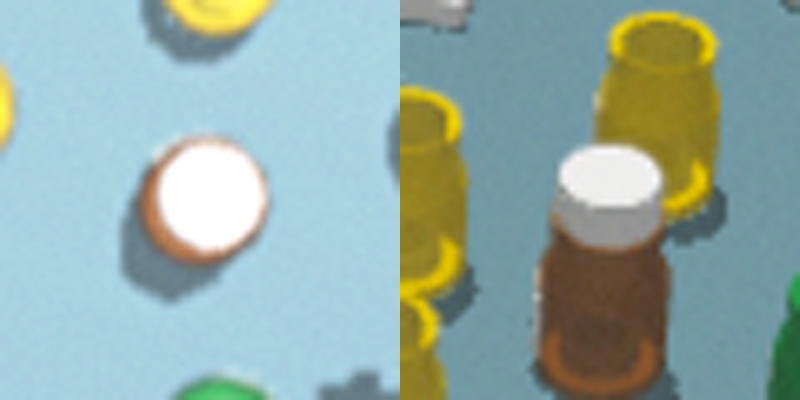

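The stopper is seated upright on the rim in both crops, with its head centred at about (212,195) in the top crop. Next I'll line up over the bottle.

```bash
python3 -m handwheel '[{"x":0.0306,"y":-0.03,"z":0,"wx":0,"wy":0,"wz":-2},{"x":0.0306,"y":-0.07,"z":0,"wx":0,"wy":0,"wz":-5},{"x":0.0306,"y":-0.11,"z":0,"wx":0,"wy":0,"wz":-9},{"x":0.0306,"y":-0.14,"z":0.02,"wx":0,"wy":0,"wz":-12},{"x":0.0306,"y":-0.16,"z":0.04,"wx":0,"wy":0,"wz":-12},{"x":0.0306,"y":-0.171,"z":0.05,"wx":0,"wy":0,"wz":-12},{"x":0.0306,"y":-0.171,"z":0.05,"wx":0,"wy":0,"wz":-12},{"x":0.0306,"y":-0.171,"z":0.05,"wx":0,"wy":0,"wz":-12}]' 0.06; python3 -c "
from h import *
a=load('top5')
h=cv2.cvtColor(a['image'],cv2.COLOR_RGB2HSV);m=np.zeros((480,640),np.uint8);m[248:274,345:372]=((h[...,2]>220)&(h[...,1]<25))[248:274,345:372]
n,l,st,ce=cv2.connectedComponentsWithStats(m);i=1+np.argmax(st[1:,4]);print(st[i],onz(a,ce[i],.074))
go([.4705,-.1375,.01],down(7))"
```

```text
time: 9.0
position: [0.4717, -0.1252, 0.1221]
tool_rot: [-3.134, -0.214, 0.001]
ft_force: [1.0, -0.4, 0.2]
grip_width: 0.689
grip_force: 0.0
[352 254  16  15 187] [ 0.47177048 -0.13880215  0.074     ]
t 9.0 tcp [ 0.4717 -0.1252  0.1221] q [ 0.82  0.09 -0.64  1.95  0.06  1.12 -1.28] F [ 1.  -0.4  0.2] grip 0.0599 0.0
d [-0.0027  0.0121  0.1121] w [-0.01  0.05  0.82] rows 2.7 0.1
```

```bash
python3 -m handwheel '[{"x":-0.002,"y":0.0126,"z":0,"wx":0,"wy":0,"wz":0},{"x":-0.002,"y":0.0126,"z":0,"wx":0,"wy":0,"wz":0},{"x":-0.002,"y":0.0126,"z":0,"wx":0,"wy":0,"wz":0}]' 0.062; python3 -c "
from h import *
go([.471,-.138,.01],down(7))"
```

```text
time: 9.25
position: [0.4719, -0.1421, 0.123]
tool_rot: [3.134, 0.202, 0.002]
ft_force: [-0.5, 1.0, 0.3]
grip_width: 0.708
grip_force: 0.0
t 9.25 tcp [ 0.4719 -0.1421  0.123 ] q [ 0.84  0.1  -0.62  1.94  0.07  1.12 -1.26] F [-0.5  1.   0.3] grip 0.0616 0.0
d [-0.0004 -0.0043  0.113 ] w [ 0.06 -0.06  0.38] rows 2.7 0.1
```

```bash
python3 -m handwheel '[{"x":-0.0004,"y":-0.0043,"z":0.005,"wx":0,"wy":0,"wz":0},{"x":-0.0004,"y":-0.0043,"z":0.02,"wx":0,"wy":0,"wz":0},{"x":-0.0004,"y":-0.0043,"z":0.04,"wx":0,"wy":0,"wz":0},{"x":-0.0004,"y":-0.0043,"z":0.06,"wx":0,"wy":0,"wz":0},{"x":-0.0004,"y":-0.0043,"z":0.08,"wx":0,"wy":0,"wz":0},{"x":-0.0004,"y":-0.0043,"z":0.095,"wx":0,"wy":0,"wz":0},{"x":-0.0004,"y":-0.0043,"z":0.105,"wx":0,"wy":0,"wz":0},{"x":-0.0004,"y":-0.0043,"z":0.111,"wx":0,"wy":0,"wz":0},{"x":-0.0004,"y":-0.0043,"z":0.112,"wx":0,"wy":0,"wz":0},{"x":-0.0004,"y":-0.0043,"z":0.112,"wx":0,"wy":0,"wz":0}]'; python3 -c "
from h import *
go([.471,-.138,.01],down(7))"
```

```text
time: 10.08
position: [0.4709, -0.1354, 0.0104]
tool_rot: [-3.135, -0.208, -0.0]
ft_force: [-0.0, -0.9, 0.9]
grip_width: 0.711
grip_force: 0.0
t 10.08 tcp [ 0.4709 -0.1354  0.0104] q [ 0.79  0.26 -0.61  2.04  0.19  0.89 -1.37] F [-0.  -0.9  0.9] grip 0.0619 0.0
d [-0.0002  0.0026  0.0004] w [-0.   -0.01  0.6 ] rows 0.1 0.1
```

```bash
python3 -m handwheel '[{"x":0,"y":0.002,"z":0,"wx":0,"wy":0,"wz":0},{"x":0,"y":0.002,"z":0,"wx":0,"wy":0,"wz":0},{"x":0,"y":0.002,"z":0,"wx":0,"wy":0,"wz":0},{"x":0,"y":0.002,"z":0,"wx":0,"wy":0,"wz":0},{"x":0,"y":0.002,"z":0,"wx":0,"wy":0,"wz":0},{"x":0,"y":0.002,"z":0,"wx":0,"wy":0,"wz":0},{"x":0,"y":0.002,"z":0,"wx":0,"wy":0,"wz":0},{"x":0,"y":0.002,"z":0,"wx":0,"wy":0,"wz":0}]' 0.03 25; python3 -c "
from h import *
go([.471,-.138,.12],down(7))"
```

```text
time: 10.75
position: [0.4713, -0.1378, 0.0108]
tool_rot: [3.134, 0.208, 0.001]
ft_force: [-1.2, -1.3, 5.1]
grip_width: 0.452
grip_force: 25.0
t 10.75 tcp [ 0.4713 -0.1378  0.0108] q [ 0.79  0.26 -0.61  2.04  0.19  0.9  -1.36] F [-1.2 -1.3  5.1] grip 0.0393 25.0
d [-0.0003  0.0003 -0.1092] w [ 0.05 -0.03  0.61] rows 2.6 0.1
```

```bash
python3 -m handwheel '[{"x":0,"y":0,"z":-0.005,"wx":0,"wy":0,"wz":0},{"x":0,"y":0,"z":-0.015,"wx":0,"wy":0,"wz":0},{"x":0,"y":0,"z":-0.03,"wx":0,"wy":0,"wz":0},{"x":0,"y":0,"z":-0.05,"wx":0,"wy":0,"wz":0},{"x":0,"y":0,"z":-0.07,"wx":0,"wy":0,"wz":0},{"x":0,"y":0,"z":-0.09,"wx":0,"wy":0,"wz":-4},{"x":0,"y":0,"z":-0.11,"wx":0,"wy":0,"wz":-10},{"x":0,"y":0,"z":-0.13,"wx":0,"wy":0,"wz":-17},{"x":0,"y":0,"z":-0.14,"wx":0,"wy":0,"wz":-24},{"x":0,"y":0,"z":-0.14,"wx":0,"wy":0,"wz":-31}]'; python3 -m handwheel '[{"x":0,"y":0,"z":0,"wx":0,"wy":0,"wz":-7},{"x":0,"y":0,"z":0,"wx":0,"wy":0,"wz":-14},{"x":0,"y":0,"z":0,"wx":0,"wy":0,"wz":-21},{"x":0,"y":0,"z":0,"wx":0,"wy":0,"wz":-28},{"x":0,"y":0,"z":0,"wx":0,"wy":0,"wz":-35},{"x":0,"y":0,"z":0,"wx":0,"wy":0,"wz":-42},{"x":0,"y":0,"z":0,"wx":0,"wy":0,"wz":-49},{"x":0,"y":0,"z":0,"wx":0,"wy":0,"wz":-56},{"x":0,"y":0,"z":0,"wx":0,"wy":0,"wz":-63},{"x":0,"y":0,"z":0,"wx":0,"wy":0,"wz":-69}]'; python3 -m handwheel '[{"x":0,"y":0,"z":0,"wx":0,"wy":0,"wz":0},{"x":0,"y":0,"z":0,"wx":0,"wy":0,"wz":0},{"x":0,"y":0,"z":0,"wx":0,"wy":0,"wz":0}]'; python3 -c "
from h import *
go([.471,-.138,.15],down(107))
st=ctrl.get_state();b=snap('side','side6');r=R.from_rotvec(st['tool_rot'])
u=proj(b,st['position']-r.as_matrix()[:,2]*.009);print(u,r.as_matrix()[:,0])
x,y=int(u[0])-30,int(u[1])-38
print(x,y)
cv2.imwrite('pics/m6.png',cv2.resize(b['image'][y:y+60,x:x+60,::-1],(600,600),interpolation=cv2.INTER_CUBIC))"
```

```text
time: 11.58
position: [0.4725, -0.1373, 0.1535]
tool_rot: [2.958, 1.047, 0.005]
ft_force: [0.3, 0.4, -0.7]
grip_width: 0.456
grip_force: 25.0
time: 12.42
position: [0.4706, -0.1368, 0.1505]
tool_rot: [-1.847, -2.541, 0.0]
ft_force: [0.5, -0.1, -1.1]
grip_width: 0.453
grip_force: 25.0
time: 12.67
position: [0.4708, -0.1372, 0.1504]
tool_rot: [-1.858, -2.533, 0.0]
ft_force: [0.6, 1.0, -0.9]
grip_width: 0.454
grip_force: 25.0
t 12.67 tcp [ 0.4708 -0.1372  0.1504] q [ 0.93  0.07 -0.72  1.91  0.05  1.18  0.5 ] F [ 0.6  1.  -0.9] grip 0.0395 25.0
d [-0.0008 -0.0001  0.0004] w [-0.    0.    0.47] rows 0.0 0.1
[379.66195298 248.778972  ] [-3.00217252e-01  9.53870851e-01 -2.79040903e-05]
349 210
```

View pics/m6.png

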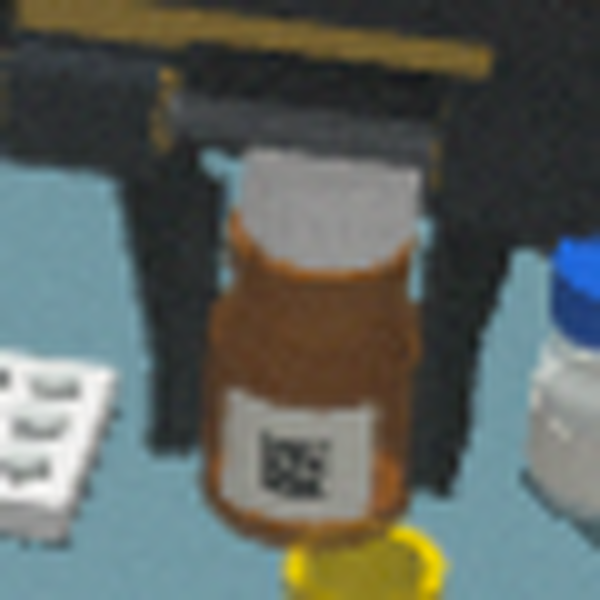

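The picture shows the label facing the camera, unobstructed by the fingers, and the stopper seated. Label mid is at about (379,255), and the bottle axis is at about column 379.7. That puts the label about 3° ahead of tool x, so I'll compensate for it.

```bash
python3 -c "
from h import *
b=load('side0');print(onz(b,(146.7,251.1),.27))
go([.48,.05,.2],down(50))"
```

```text
[0.67710627 0.204919   0.27      ]
t 12.72 tcp [ 0.4708 -0.1372  0.1503] q [ 0.93  0.07 -0.72  1.91  0.05  1.18  0.5 ] F [ 0.3 -0.3 -1.1] grip 0.0394 25.0
d [ 0.1758  0.065  -0.0497] w [-0.   0.  57.5] rows 4.6 8.0
```

```bash
python3 -m handwheel '[{"x":0.008,"y":0.003,"z":-0.01,"wx":0,"wy":0,"wz":4},{"x":0.025,"y":0.01,"z":-0.02,"wx":0,"wy":0,"wz":10},{"x":0.05,"y":0.02,"z":-0.03,"wx":0,"wy":0,"wz":17},{"x":0.075,"y":0.03,"z":-0.04,"wx":0,"wy":0,"wz":24},{"x":0.1,"y":0.037,"z":-0.05,"wx":0,"wy":0,"wz":31},{"x":0.125,"y":0.046,"z":-0.05,"wx":0,"wy":0,"wz":38},{"x":0.145,"y":0.054,"z":-0.05,"wx":0,"wy":0,"wz":45},{"x":0.16,"y":0.06,"z":-0.05,"wx":0,"wy":0,"wz":51},{"x":0.172,"y":0.064,"z":-0.05,"wx":0,"wy":0,"wz":56},{"x":0.176,"y":0.065,"z":-0.05,"wx":0,"wy":0,"wz":57.5}]'; python3 -c "
from h import *
go([.49,.205,.215],down(-6))"
```

```text
time: 13.55
position: [0.4795, 0.053, 0.2005]
tool_rot: [-2.847, -1.328, -0.001]
ft_force: [-0.4, -1.2, -1.0]
grip_width: 0.452
grip_force: 25.0
t 13.55 tcp [0.4795 0.053  0.2005] q [ 0.73  0.01 -0.89  1.86  0.01  1.28 -0.86] F [-0.4 -1.2 -1. ] grip 0.0393 25.0
d [ 0.1232 -0.0896 -0.0143] w [-4.000e-02 -4.000e-02  5.601e+01] rows 3.7 7.8
```

```bash
python3 -m handwheel '[{"x":0.006,"y":-0.004,"z":-0.003,"wx":0,"wy":0,"wz":4},{"x":0.018,"y":-0.013,"z":-0.006,"wx":0,"wy":0,"wz":10},{"x":0.035,"y":-0.025,"z":-0.009,"wx":0,"wy":0,"wz":17},{"x":0.053,"y":-0.038,"z":-0.012,"wx":0,"wy":0,"wz":24},{"x":0.07,"y":-0.051,"z":-0.014,"wx":0,"wy":0,"wz":31},{"x":0.088,"y":-0.064,"z":-0.014,"wx":0,"wy":0,"wz":38},{"x":0.103,"y":-0.075,"z":-0.014,"wx":0,"wy":0,"wz":45},{"x":0.114,"y":-0.083,"z":-0.014,"wx":0,"wy":0,"wz":51},{"x":0.121,"y":-0.088,"z":-0.014,"wx":0,"wy":0,"wz":55},{"x":0.123,"y":-0.09,"z":-0.014,"wx":0,"wy":0,"wz":56}]'; cat >> h.py <<'E'
def final(lens=(.681,.203,.270),yaw=-3,off=3,back=0,h=.0108):
    B=R.from_euler('z',yaw,degrees=True)*R.from_euler('y',-25,degrees=True)
    p=np.array(lens)+B.apply([-.12-.0205-back,0,h-.020])
    return p,B*R.from_euler('z',-off,degrees=True)*R.from_euler('x',180,degrees=True)
E
python3 -c "
from h import *
print(final());go(*final(back=.06))"
```

```text
time: 14.38
position: [0.4889, 0.2042, 0.2143]
tool_rot: [-3.136, 0.163, 0.001]
ft_force: [-0.4, 0.2, -0.5]
grip_width: 0.453
grip_force: 25.0
(array([0.55772103, 0.20946078, 0.2022841 ]), Rotation.from_matrix(array([[ 0.90108631, -0.09963171,  0.42203908],
                            [-0.09963171, -0.99477852, -0.02211813],
                            [ 0.42203908, -0.02211813, -0.90630779]])))
t 14.38 tcp [0.4889 0.2042 0.2143] q [ 0.46  0.16 -0.98  1.73  0.14  1.32 -2.22] F [-0.4  0.2 -0.5] grip 0.0394 25.0
d [ 0.0136 -0.0095  0.0373] w [ 1.23 25.    0.05] rows 1.0 3.5
```

```bash
python3 -m handwheel '[{"x":0.001,"y":-0.001,"z":0.004,"wx":0.2,"wy":3,"wz":0},{"x":0.004,"y":-0.003,"z":0.011,"wx":0.4,"wy":8,"wz":0},{"x":0.007,"y":-0.005,"z":0.019,"wx":0.7,"wy":13,"wz":0},{"x":0.01,"y":-0.007,"z":0.027,"wx":0.9,"wy":18,"wz":0},{"x":0.012,"y":-0.009,"z":0.034,"wx":1.1,"wy":22,"wz":0},{"x":0.0136,"y":-0.0095,"z":0.037,"wx":1.2,"wy":25,"wz":0},{"x":0.0136,"y":-0.0095,"z":0.037,"wx":1.2,"wy":25,"wz":0},{"x":0.0136,"y":-0.0095,"z":0.037,"wx":1.2,"wy":25,"wz":0}]'; python3 -c "
from h import *
go(*final())"
```

```text
time: 15.05
position: [0.5034, 0.2094, 0.1773]
tool_rot: [3.06, -0.157, 0.679]
ft_force: [0.2, -0.2, -0.6]
grip_width: 0.45
grip_force: 25.0
t 15.05 tcp [0.5034 0.2094 0.1773] q [ 0.49 -0.19 -1.01  2.08  0.11  0.8  -2.27] F [ 0.2 -0.2 -0.6] grip 0.0392 25.0
d [ 0.0595 -0.0058  0.0002] w [ 0.18 -0.01  0.17] rows 1.4 0.0
```

```bash
python3 -m handwheel '[{"x":0.005,"y":-0.001,"z":0,"wx":0,"wy":0,"wz":0},{"x":0.015,"y":-0.002,"z":0,"wx":0,"wy":0,"wz":0},{"x":0.028,"y":-0.003,"z":0,"wx":0,"wy":0,"wz":0},{"x":0.041,"y":-0.004,"z":0,"wx":0,"wy":0,"wz":0},{"x":0.051,"y":-0.005,"z":0,"wx":0,"wy":0,"wz":0},{"x":0.058,"y":-0.0058,"z":0,"wx":0,"wy":0,"wz":0},{"x":0.0595,"y":-0.0058,"z":0,"wx":0,"wy":0,"wz":0},{"x":0.0595,"y":-0.0058,"z":0,"wx":0,"wy":0,"wz":0},{"x":0.0595,"y":-0.0058,"z":0,"wx":0,"wy":0,"wz":0}]'; python3 -c "
from h import *
go(*final())
a=snap('top','top7');b=snap('side','side7')
f=lambda c,x,y,w,h:cv2.resize(c['image'][y:y+h,x:x+w,::-1],(400,400),interpolation=cv2.INTER_CUBIC)
cv2.imwrite('pics/m7.png',np.hstack([f(a,110,80,140,140),f(b,80,180,180,180)]))"
```

```text
time: 15.8
position: [0.558, 0.2102, 0.2021]
tool_rot: [3.062, -0.158, 0.678]
ft_force: [0.2, 0.0, -0.9]
grip_width: 0.451
grip_force: 25.0
t 15.8 tcp [0.558  0.2102 0.2021] q [ 0.54 -0.04 -1.06  1.95  0.27  0.86 -2.34] F [ 0.2  0.  -0.9] grip 0.0392 25.0
d [-0.0001  0.0007 -0.0003] w [0.04 0.05 0.1 ] rows 0.0 0.0
```

View pics/m7.png

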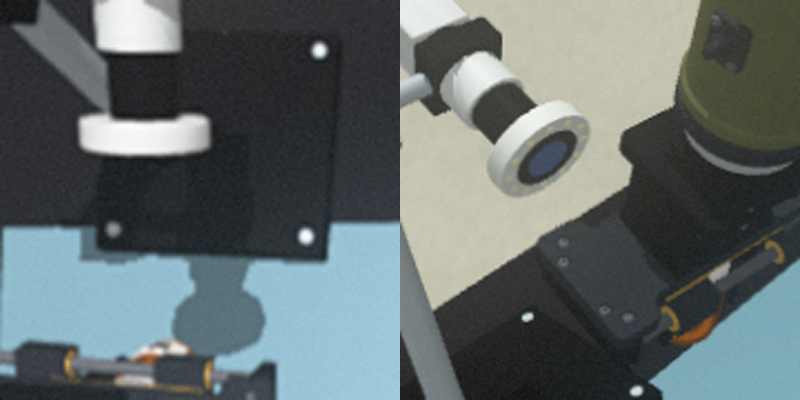

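The top crop shows the bottle held in front of the ring light, with a piece of label visible facing the lens. Nothing is touching. One quick check of the lens position from these pixels follows.

```bash
python3 -c "
from h import *
a=load('top7');b=load('side7')
p=onz(a,(160.7,133.3),.3026);print('top',p+[.0152,0,-.0326]);print('side',onz(b,(148,249.8),.27),onz(b,(147.3,250.4),.27))
print('top ring ends',[onz(a,(110+x/2.857,80+y/2.857),.27) for x,y in((79,135),(211,135))])
st=ctrl.get_state();print(st['qd'].round(4),st['position'],R.from_rotvec(st['tool_rot']).as_matrix().round(3).tolist())"
```

```text
top [0.68251083 0.19117069 0.27      ]
side [0.6782816  0.20156177 0.27      ] [0.67786423 0.20319646 0.27      ]
top ring ends [array([0.68929917, 0.2417862 , 0.27      ]), array([0.68815378, 0.16422465, 0.27      ])]
[-0.0033 -0.0102 -0.0019  0.0032  0.0031 -0.001  -0.    ] [0.55758282 0.21022232 0.2020896 ] [[0.901, -0.098, 0.422], [-0.097, -0.995, -0.024], [0.422, -0.02, -0.906]]
```

```bash
python3 -m handwheel '[{"x":0,"y":0.0005,"z":0,"wx":0,"wy":0,"wz":0},{"x":0,"y":0.0005,"z":0,"wx":0,"wy":0,"wz":0},{"x":0,"y":0.0005,"z":0,"wx":0,"wy":0,"wz":0},{"x":0,"y":0.0005,"z":0,"wx":0,"wy":0,"wz":0},{"x":0,"y":0.0005,"z":0,"wx":0,"wy":0,"wz":0},{"x":0,"y":0.0005,"z":0,"wx":0,"wy":0,"wz":0}]'; python3 -c "
from h import *
go(*final());print(ctrl.close_job())"
```

```text
time: 16.4
position: [0.558, 0.2097, 0.2025]
tool_rot: [3.061, -0.157, 0.681]
ft_force: [0.0, 0.2, -0.4]
grip_width: 0.452
grip_force: 25.0
t 16.4 tcp [0.558  0.2097 0.2025] q [ 0.54 -0.04 -1.06  1.95  0.27  0.86 -2.33] F [ 0.   0.2 -0.4] grip 0.0393 25.0
d [-0.0004  0.0003  0.0001] w [ 0.07 -0.04  0.13] rows 0.0 0.0
the job is handed in; nothing more can be done
None
```

The bottle is stoppered and held steady by its glass at the measured inspection pose in front of the lens, and the job was handed in at 16.4 s; no verdict was returned.

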